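# Level the tilting board jig and pin it

## Robot

A 6-joint arm with a two-finger parallel gripper is mounted at the origin on the work surface. World frame = base frame: x ahead of the robot, y to its left, z up, the work surface at z = 0. Lengths are in m, angles in degrees, forces in N, time in s.
With the tool pointing down it reaches from about 0.375 to 0.9 m from the base axis. Payload 3.1 kg.
Tool frame: the origin (TCP) lies between the finger pads; the fingertips stand 11 mm ahead of it and the grasp point (between the pads) lies 8 mm behind it; z points along the fingers, y is the line along which they close (so a half turn about z gives the same grasp; the last joint's range is limited). The gripper opens to 87 mm and grips with 3 to 60 N. Pads are 19 mm wide; open, the fingers measure 117 mm over their backs; the gripper's body (75 mm by 190 mm) begins 51 mm behind the grasp point.
Start: joints at [63.512, 30.224, 82.088, -0, 67.689, -10.227], TCP at [0.175, 0.6, 0.234] pointing down, gripper open.
Joint ranges: [-176.69, 176.69], [-43.24, 126.21], [12.49, 139.97], [-82, 262], [0, 151.66], [-163.58, 163.58]. Speed limits (degrees/s): [159.86, 159.86, 180, 180, 180, 180].

## Interface

Orientations are given as a 3x3 rotation matrix whose columns are the frame's x, y, z axes.
In Python, from rig import bot gives the robot as it stands.
- The arm moves only by the tool apply_moves, never from a script. Its argument "steps" is a list that holds one entry, the list of rows, each a list of 7 numbers: the shift along the tool's x, y, z in cm, then the turn, a rotation vector about the tool's x, y, z in degrees, then the gripper command: -1 is shut, 1 is fully open, values between are in proportion. In form: [[[dx, dy, dz, rx, ry, rz, jaw], ...]]. A call has 1 to 20 rows; each row is the pose to reach, as a shift and turn from the pose commanded when the call began, along the tool's axes at that moment; what a row does not reach only later rows make up. A row lasts 1/8 s, in which the tool goes at most 62.5 mm and 10.7 degrees, less where a joint would pass 70% of its speed; a pose out of reach is approached as far as the arm can. A call with a gripper value outside its range is refused whole. The fingers move at their own pace and stop on an object; the grip force is fixed at half the most. Time passes only in rows, so rows that repeat a pose let the fingers close. It gives the time, the measured TCP pose, the force, the opening and the grip force at its end, in the units of the state.
- bot.read_state(): the state, without advancing time (a new reading comes with each control period).
- bot.capture(name): name is "scene" or "top" or "wrist"; returns the picture (420x560x3 uint8, blue, green, red); there is no depth.
- bot.camera_model(name): a dict with "intrinsics" (3x3 intrinsics, pixels), "R" (3x3) and "t" (3): a world point X has camera coordinates R X + t. Camera axes: x right, y down, z forward; pixel columns grow to the right and rows downward; lengths in m; the calibration is good to about 2 mm. A picture is of the moment at which its call begins: read the wrist's pose just before it. camera_model takes no time and is no camera call; for the wrist camera it gives the pose at the moment of the call.
- bot.hand_in(): hands the job in; it is judged then, once.
The state is a dict: "time_s": time; "joint_positions": joint angles; "qvel": joint speeds; "tau": joint torques, N m; "position": TCP position; "tcp_rot": TCP orientation; "force": force on the tool from outside, world axes, zero at the start; "moment": the same for the moment, N m; "opening": opening from 0.0 (shut) to 1.0 (fully open); "grasp_force": force on a finger pad.
Only numpy, scipy, OpenCV 4.12 (cv2) and the standard library are available. Lean on these libraries where they do the work, as an engineer would, in place of code of your own. Each camera call takes 0.05 s, during which the arm holds its last target. There are 200 camera calls.

## Task

The white bottle stands in the way of the tilting circuit-board jig: lift it out and stand it upright in the shallow metal tray. Then swing the board frame down until the board is level, board side up, and lock it there by dropping the slim steel lock pin with the tall knob (not the screw with the wide flat head) down through the guide hole on top of the jig until its collar sits on the guide. Do not tip the bottle, leave the other things where they are, and let go of everything at the end.

Things in the scene. Friction and masses are not known exactly. Their poses are not given: they have to be found in the camera images.
- frame (a joint): Angle of the swinging board frame about its horizontal trunnion axis (the jig's y axis). 0 = board level; positive = the grab bar side is raised, 1.2 = nearly upright; range -0.35 to 1.5. Friction (about 0.3 N m) holds it at any angle, with no spring. An index wheel on the same axis, under the guide, has three open notches 13 mm wide that come under the guide hole at 0, 0.6 and 1.2; within about 0.04 of these the pin can enter, its cone nose pulling the wheel a little.
- axis (a point): Centre of the trunnion axis of the jig, 115 mm above the bench. The jig's x axis (horizontal) points from the grab bar side, which faces the robot, to the rear; y is along the trunnion axis towards the guide; z up. The jig is fixed: base plate 170 x 200 x 12 mm centred below, uprights at y = +-70 mm, 50 mm wide in x, 135 mm high (186 mm at the guide). Frame when level: 118 mm in y, x from -66 to +73 mm, board parts up to 15 mm above the axis.
- bar (a point): Middle of the frame's grab bar, a 12 mm round steel bar, 108 mm long along the jig's y axis, 120 mm from the trunnion axis, on two arms at y = +-50 mm; 54 mm of free space between bar and frame. It moves on an arc: jig x = -0.120 cos(angle), height = 0.115 + 0.120 sin(angle). It may be gripped from above, fingers closing along the jig's x, and turns in the grip. Its x and z axes tilt with the frame.
- guide (a point): Centre of the mouth of the vertical guide hole, in the top face (186 mm above the bench) of a steel bridge 34 x 32 x 16 mm that stands out over the index wheel, 90 mm from the jig's middle along its y. Hole 11.5 mm wide, through, 2 mm chamfer. Same axes as the jig.
- bottle_mid (a point): White flux bottle with black cap, standing on the bench on the grab bar side, close before the jig and under the path of the bar. Point half-way up, 62.5 mm above its foot. Body 45 mm across up to 94 mm, cap 24 mm across, 125 mm high in all; about 120 g.
- tray_in (a point): Shallow fixed metal tray: centre of its inner floor (about 4 mm above the bench). Outside 110 (x) x 160 (y) x 15 mm, walls 4 mm. A small jar already stands in the +y half (about 40 mm from the centre); the -y half is free.
- pin_mid (a point): Lock pin, plain steel, 70 mm long, z up along it: point half-way, 35 mm above its tip. Shank 10 mm across, 38 mm long including an 8 mm cone nose; then a collar 24 mm across, 4 mm thick; then a knob 18 mm across, 28 mm tall (the part to grip: 7 to 35 mm above this point). It stands in one of two holes of the wooden block, collar on the block's top. Fully home in the guide this point is 3 mm below the guide's top face. About 70 g.
- screw_mid (a point): Bystander that shares the block: steel clamp screw with a flat round head 36 mm across, 13 mm thick, shank 12 mm (does not fit the guide). Point half-way up, 21.5 mm above its tip.
- block: Fixed wooden block 60 (x) x 130 (y) x 48 mm high, origin at the centre of its underside; two holes 14 mm wide, 42 mm deep, 35 mm either side of the middle along y.
- jar_mid (a point): Bystander: small jar with black lid, 40 mm across, 45 mm high, standing in the tray; point half-way up.
- reel_mid (a point): Bystander: grey reel, 60 mm across, 36 mm high, lying flat to the left of and beyond the jig; point half-way up.
- tower: Fixed obstacle: narrow grey tower of small parts drawers, 60 x 60 mm, 170 mm high, standing beside the jig, on the side away from the guide, toward its rear; origin at the centre of its underside.
- bottle: The flux bottle; origin at the centre of its foot.
- pin: The lock pin; origin at its tip.

How it is judged (in metres and radians):
On the way, in this order (a step that is already met when the one before it is completed fails the run):
1. the bottle stands upright in the tray (x of bottle_mid in the frame of tray_in between -0.05 and 0.05 m and y of bottle_mid in the frame of tray_in between -0.075 and 0.075 m and z of bottle_mid in the frame of tray_in between 0.05 and 0.072 m and angle between bottle_mid's own z axis and vertical below 0.15 rad and linear speed of bottle below 0.05 m/s), for 0.2 s.
2. the frame has been swung down to about level (within 0.12 rad) (value of joint frame between -0.12 and 0.12 rad), for 0.2 s.
At the end, for the whole second after the job is handed in: The bottle stands upright (within 0.15 rad) inside the tray at rest; the frame is level within 0.07 rad; the lock pin stands in the guide hole, within 5 mm of its axis and with its collar down on the guide (within 6 mm of home), at rest (all of step 1 and value of joint frame between -0.07 and 0.07 rad and horizontal distance between pin_mid and guide below 0.005 m and z of pin_mid in the frame of guide below 0.003 m and angle between pin_mid's own z axis and vertical below 0.12 rad and linear speed of pin below 0.03 m/s); the robot touches nothing.
It fails at once if the jar is moved by more than 30 mm (distance of jar_mid from where it was at the start of the episode above 0.03 m).
It fails at once if the wide-headed screw is moved by more than 30 mm (distance of screw_mid from where it was at the start of the episode above 0.03 m).
It fails at once if the reel is moved by more than 30 mm (distance of reel_mid from where it was at the start of the episode above 0.03 m).
It fails at once if the bottle is tipped by more than 0.6 rad (angle between bottle_mid's own z axis and vertical above 0.6 rad).
It also fails if it takes over 72 s, if anything falls off the work surface, if the arm or the gripper's body presses on something with over 40 N, if the wrist force passes 120 N, or if a joint passes its speed limit or range.

## Working session

There is one attempt and no reset: what is moved stays moved. The work goes in short steps, Python scripts to look and compute and a tool call to move; the robot and the scene stay as the last step left them, time stands still between calls to the robot, and variables do not carry over. Pictures are saved under pics/ and viewed, at most 11 in all, crops included, and the job is handed in when it is done.

Besides the shell and the picture viewer there is one more tool, called by a JSON object that holds its "fn" and its "kwargs", one argument or row to a line. apply_moves: Moves the arm, as the interface text tells. Its arguments: {"type":"object","properties":{"steps":{"type":"array","items":{"type":"array","items":{"type":"array","items":{"type":"number"}}}}},"required":["steps"]}

```bash
mkdir -p pics
python3 - <<'E'
from rig import bot
import cv2,numpy as np
s=bot.read_state();print(s)
for n in("scene","top"):
    cv2.imwrite(f"pics/{n}1.png",cv2.resize(bot.capture(n),(800,600),interpolation=cv2.INTER_CUBIC))
    print(n,bot.camera_model(n))
E
```

```text
{'time_s': 0.0, 'joint_positions': array([ 6.35137375e+01,  3.02777910e+01,  8.21552392e+01, -1.99388575e-03,
        6.76885446e+01, -1.02265383e+01]), 'qvel': array([-0.03638532,  0.01517877,  0.08441289,  0.03341038, -0.1136799 ,
       -0.01882916]), 'tau': array([-3.21153275e-03, -4.40046072e+01, -1.76592207e+01,  6.31632912e-02,
        5.83018397e-02, -1.61461403e-04]), 'position': array([0.17465238, 0.59937593, 0.23259057]), 'tcp_rot': array([[-9.60005899e-01,  2.79978272e-01, -9.17507293e-04],
       [ 2.79979563e-01,  9.60004054e-01, -1.91352819e-03],
       [ 3.45064405e-04, -2.09388164e-03, -9.99997748e-01]]), 'force': array([-0.89323905,  0.75611698, -0.90087701]), 'moment': array([ 0.02458484,  0.05385116, -0.04723046]), 'grasp_force': 0.0, 'opening': 1.003251474735685}
scene {'intrinsics': array([[383.29703105,   0.        , 278.33482743],
       [  0.        , 383.29703105, 214.35632134],
       [  0.        ,   0.        ,   1.        ]]), 'R': array([[-0.10362035,  0.99456946,  0.00971612],
       [ 0.84166929,  0.09288693, -0.53194438],
       [-0.52995813, -0.0469425 , -0.84672355]]), 't': array([ 0.06732051, -0.43514882,  1.28334365])}
top {'intrinsics': array([[389.70229667,   0.        , 283.22572483],
       [  0.        , 389.70229667, 214.54559255],
       [  0.        ,   0.        ,   1.        ]]), 'R': array([[-9.12604371e-02, -9.95826955e-01,  4.56934863e-04],
       [-9.73446306e-01,  8.91126580e-02, -2.10858302e-01],
       [ 2.09937662e-01, -1.96878223e-02, -9.77516531e-01]]), 't': array([0.04922551, 0.5760747 , 0.99985242])}
```

View pics/scene1.png

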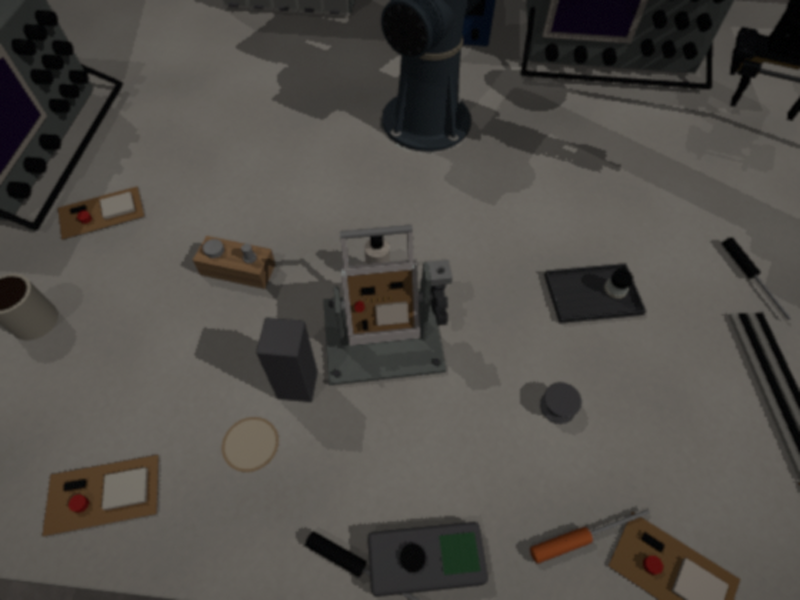

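View pics/top1.png

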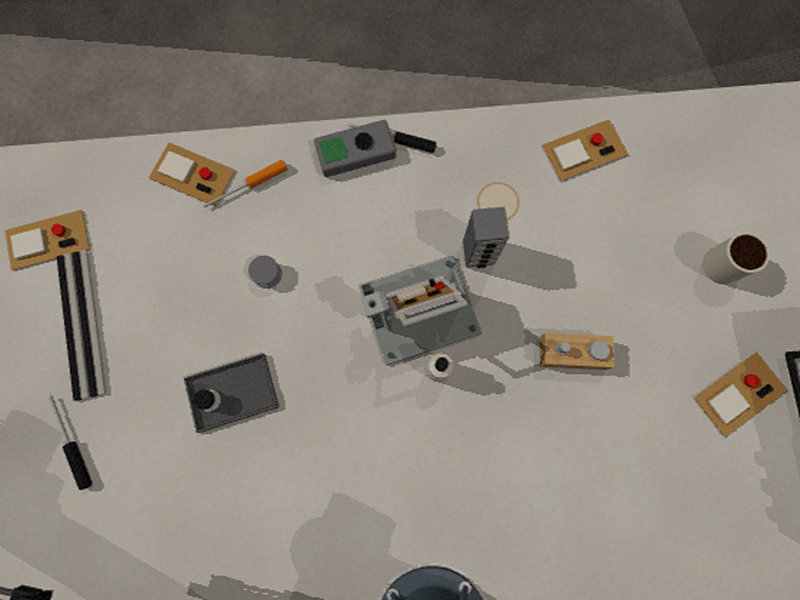

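The scene and top pictures show everything. In the top picture the guide is at (372,303), the bottle cap at (440,366), the pin at (565,348), the screw at (600,350), the tray centre near (232,393) with the jar at (207,399), and the tower at (487,238). I'll enlarge these next.

```bash
cat > h.py <<'E'
from rig import bot
import cv2,numpy as np
def ray(n,uv,z,cm=None):
    c=cm or bot.camera_model(n); R=c["R"];o=-R.T@c["t"]
    d=R.T@np.linalg.solve(c["intrinsics"],[uv[0],uv[1],1]); return o+d*(z-o[2])/d[2]
def proj(n,X,cm=None):
    c=cm or bot.camera_model(n); p=c["intrinsics"]@(c["R"]@np.asarray(X)+c["t"]); return p[:2]/p[2]
E
python3 - <<'E'
from h import *
t=bot.capture("top")
a=cv2.resize(t[170:270,240:440],(800,400),interpolation=cv2.INTER_CUBIC)
b=cv2.resize(t[240:306,120:210],(270,198),interpolation=cv2.INTER_CUBIC)
s=bot.capture("scene")
c=cv2.resize(s[155:221,130:306],(528,198),interpolation=cv2.INTER_CUBIC)
cv2.imwrite("pics/c1.png",np.vstack([a,np.hstack([b,np.zeros((198,2,3),np.uint8),c])]))
E
```

```text
(no output)
```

View pics/c1.png

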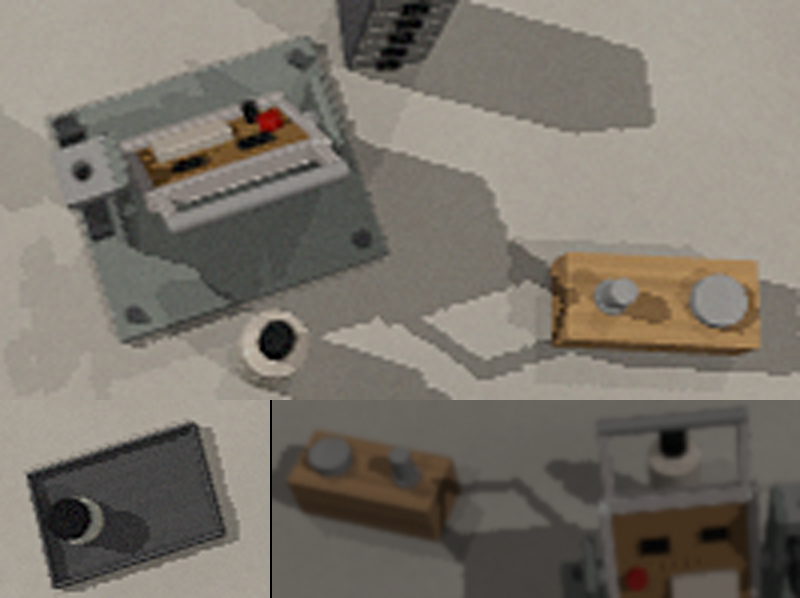

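The enlarged crop puts the guide hole at (82,171), the cap at (277,341), the knob top at (625,291), and the plate corners at (52,118), (312,40), (386,250) and (124,338). The tray corners are at (28,73), (195,23), (225,137) and (55,187) in the lower-left inset.

Run:
```python
from h import *
np.set_printoptions(precision=4,suppress=True)
A=lambda u,v,z:ray("top",(u/4+240-.4,v/4+170-.4),z)
B=lambda u,v,z:ray("top",(u/3+120-.3,v/3+240-.3),z)
print("guide",A(82,171,.186),"cap",A(277,341,.125),"pin",A(625,291,.080),"screw",A(718,302,.061))
P=np.array([A(*p,.012) for p in[(52,118),(312,40),(386,250),(124,338)]]);print("plate",P,P.mean(0))
yd=(P[0]+P[3]-P[1]-P[2])[:2];print("y dir deg",np.degrees(np.arctan2(yd[1],yd[0])),"x dir",np.degrees(np.arctan2(*((P[0]+P[1]-P[2]-P[3])[:2][::-1]))))
T=np.array([B(*p,.015) for p in[(28,73),(195,23),(225,137),(55,187)]]);print("tray",T,T.mean(0), np.linalg.norm(np.roll(T,1,0)-T,axis=1))
print("jar",B(72,118,.045))
Bl=np.array([A(*p,.048) for p in[(568,253),(757,262),(757,347),(568,340)]]);print("block",Bl.mean(0),Bl)
print("bar",A(175,222,.22),A(345,165,.22))
# scene estimates of bar: ends
S=lambda u,v,z:ray("scene",((u-272)/3+130,(v-400)/3+155),z)
for z in(.2,.22,.235):print(z,A(175,222,z),A(345,165,z),S(598,427,z),S(748,413,z))
print("cap scene",S(673,430,.125),"knob",S(402,452,.08))
print("tower top", [ray("top",(p[0]*.7,p[1]*.7),.17) for p in[(473,208),(507,208),(500,240),(467,240)]])
```

```text
guide [0.5618 0.0537 0.186 ] cap [ 0.456  -0.0566  0.125 ] pin [ 0.4725 -0.2918  0.08  ] screw [ 0.4617 -0.3584  0.061 ]
plate [[ 0.6421  0.0791  0.012 ]
 [ 0.6832 -0.1136  0.012 ]
 [ 0.5246 -0.1487  0.012 ]
 [ 0.4795  0.0409  0.012 ]] [ 0.5824 -0.0356  0.012 ]
y dir deg 102.7188655652736 x dir 12.849517741295987
tray [[0.4875 0.4335 0.015 ]
 [0.5198 0.2782 0.015 ]
 [0.4127 0.255  0.015 ]
 [0.3822 0.41   0.015 ]] [0.4506 0.3442 0.015 ] [0.1078 0.1586 0.1096 0.158 ]
jar [0.4402 0.3833 0.045 ]
block [ 0.4676 -0.3258  0.048 ] [[ 0.5056 -0.2667  0.048 ]
 [ 0.4877 -0.3942  0.048 ]
 [ 0.4304 -0.3843  0.048 ]
 [ 0.4467 -0.2581  0.048 ]]
bar [0.5194 0.0016 0.22  ] [ 0.5438 -0.0993  0.22  ]
0.2 [0.5232 0.0013 0.2   ] [ 0.5481 -0.1019  0.2   ] [ 0.5234 -0.1027  0.2   ] [0.4979 0.0053 0.2   ]
0.22 [0.5194 0.0016 0.22  ] [ 0.5438 -0.0993  0.22  ] [ 0.5396 -0.0985  0.22  ] [0.5148 0.0061 0.22  ]
0.235 [0.5166 0.0019 0.235 ] [ 0.5406 -0.0973  0.235 ] [ 0.5517 -0.0954  0.235 ] [0.5276 0.0068 0.235 ]
cap scene [ 0.459  -0.0571  0.125 ] knob [ 0.4719 -0.289   0.08  ]
tower top [array([ 0.7218, -0.1385,  0.17  ]), array([ 0.7163, -0.1986,  0.17  ]), array([ 0.6583, -0.1786,  0.17  ]), array([ 0.6636, -0.1211,  0.17  ])]
```

{"fn": "apply_moves", "kwargs": {
  "steps": [
    [[-5, -6, -3, 0, 0, -4, 1], [-10, -12, -5, 0, 0, -10, 1], [-15, -18, -6, 0, 0, -16, 1], [-20, -24, -6, 0, 0, -22, 1], [-25, -30, -6, 0, 0, -29, 1], [-30, -36, -6, 0, 0, -29, 1], [-35, -42, -6, 0, 0, -29, 1], [-40, -48, -6, 0, 0, -29, 1], [-45.5, -55, -6, 0, 0, -29, 1], [-45.5, -55, -6, 0, 0, -29, 1], [-45.5, -55, -6, 0, 0, -29, 1], [-45.5, -55, -6, 0, 0, -29, 1], [-45.5, -55, -6, 0, 0, -29, 1], [-45.5, -55, -6, 0, 0, -29, 1]]
  ]
}}

```text
time_s: 1.95
position: [0.4569, -0.0547, 0.2932]
tcp_rot: [[-0.975, -0.22, -0.002], [-0.22, 0.975, 0.001], [0.001, 0.001, -1.0]]
force: [-1.3, 0.1, -0.4]
opening: 1.002
grasp_force: 0.0
```

```bash
cat >> h.py <<'E'
np.set_printoptions(precision=4,suppress=True)
def togo(pos,yaw=None):
    """print move (cm) in tool axes to bring TCP to pos, tool y to world yaw (deg), tool z down"""
    s=bot.read_state();R=s["tcp_rot"];d=R.T@(np.asarray(pos)-s["position"])*100
    from scipy.spatial.transform import Rotation as Q
    y=np.arctan2(R[1,1],R[0,1]) if yaw is None else np.radians(yaw)
    Y=np.array([np.cos(y),np.sin(y),0]);Z=np.array([0,0,-1.]);W=np.c_[np.cross(Y,Z),Y,Z]
    print("togo",d,"rot",Q.from_matrix(R.T@W).as_rotvec(degrees=True),"at",s["position"],"t",round(s["time_s"],2),"open",s["opening"],s["grasp_force"],s["force"])
E
python3 - <<'E'
from h import *
cm=bot.camera_model("wrist");im=bot.capture("wrist")
cv2.imwrite("pics/w1.png",im)
togo([.4575,-.057,.074],102.8)
for n,p in dict(cap=(.4575,-.057,.125),foot=(.4575,-.057,0),guide=(.5618,.0537,.186),bar=(.53,-.048,.2225)).items():print(n,proj("wrist",p,cm))
E
```

```text
togo [-0.0267 -0.309  21.9302] rot [ 0.0669 -0.0599 -0.0122] at [ 0.4568 -0.0542  0.2933] t 2.0 open 1.0044219949148367 0.0 [-0.3133 -0.2338 -0.9337]
cap [277.3653 190.5042]
foot [277.9659 168.337 ]
guide [364.3311 331.7545]
bar [267.8236 307.1459]
```

View pics/w1.png

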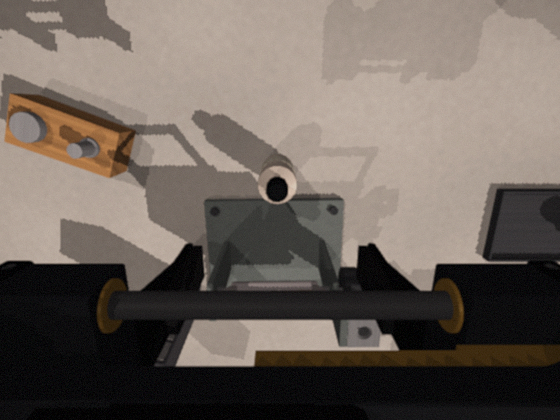

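The wrist view has the cap at (277,188) and the guide at (365,332). Both match my estimates, so I'll descend and grip.

{"fn": "apply_moves", "kwargs": {
  "steps": [
    [[0, -0.3, 5, 0, 0, 0, 1], [0, -0.3, 10, 0, 0, 0, 1], [0, -0.3, 14, 0, 0, 0, 1], [0, -0.3, 17, 0, 0, 0, 1], [0, -0.3, 19, 0, 0, 0, 1], [0, -0.3, 20.5, 0, 0, 0, 1], [0, -0.3, 21.7, 0, 0, 0, 1], [0, -0.3, 21.7, 0, 0, 0, 1], [0, -0.3, 21.7, 0, 0, 0, 1], [0, -0.3, 21.7, 0, 0, 0, -1], [0, -0.3, 21.7, 0, 0, 0, -1], [0, -0.3, 21.7, 0, 0, 0, -1], [0, -0.3, 21.7, 0, 0, 0, -1], [0, -0.3, 21.7, 0, 0, 0, -1], [0, -0.3, 21.7, 0, 0, 0, -1]]
  ]
}}

```text
time_s: 3.88
position: [0.4584, -0.0583, 0.0766]
tcp_rot: [[-0.975, -0.221, -0.0], [-0.221, 0.975, 0.0], [0.0, 0.0, -1.0]]
force: [-0.1, 0.9, 1.2]
opening: 0.511
grasp_force: 30.0
```

{"fn": "apply_moves", "kwargs": {
  "steps": [
    [[0, 0, -1, 0, 0, 0, -1], [0, 0, -3, 0, 0, 0, -1], [0, 0, -6, 0, 0, 0, -1], [0, 0, -9, 0, 0, 0, -1], [0, 1, -11, 0, 0, 0, -1], [0, 4, -11, 0, 0, 0, -1], [0, 8, -11, 0, 0, 0, -1], [0, 12, -11, 0, 0, 0, -1], [0, 16, -11, 0, 0, 0, -1], [-1, 20, -11, 0, 0, 0, -1], [-3, 24, -11, 0, 0, 0, -1], [-5, 28, -11, 0, 0, 0, -1], [-7, 32, -11, 0, 0, 0, -1], [-7.7, 34.5, -11, 0, 0, 0, -1], [-8, 35.5, -11, 0, 0, 0, -1], [-8, 35.9, -11, 0, 0, 0, -1], [-8, 35.9, -11, 0, 0, 0, -1], [-8, 35.9, -11, 0, 0, 0, -1]]
  ]
}}

```text
time_s: 6.12
position: [0.4572, 0.3085, 0.1866]
tcp_rot: [[-0.976, -0.219, -0.0], [-0.219, 0.976, -0.0], [0.001, -0.0, -1.0]]
force: [-0.8, -0.2, -2.1]
opening: 0.508
grasp_force: 30.0
```

Run:
```python
from h import *
togo([.4575,.310,.081],102.8)
cv2.imwrite("pics/s2.png",np.vstack([cv2.resize(bot.capture("scene")[140:260,300:500],(500,300)),cv2.resize(bot.capture("wrist"),(500,300))]))
```

```text
togo [-0.0705  0.1436 10.5579] rot [-0.0196 -0.0319 -0.1241] at [0.4572 0.3085 0.1866] t 6.12 open 0.5077142109987326 29.98479014961049 [-0.8073 -0.1776 -2.0812]
```

View pics/s2.png

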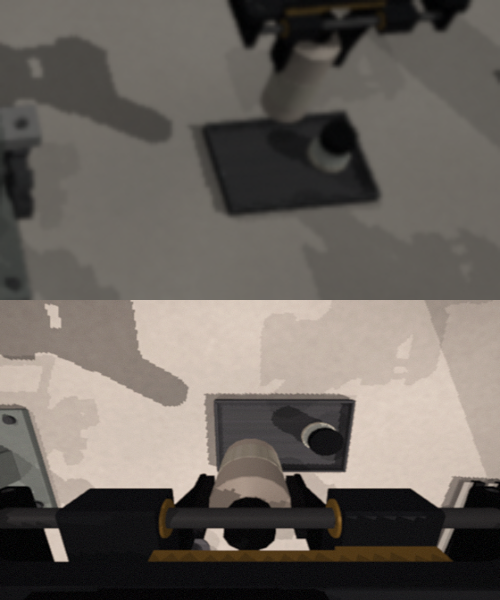

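The bottle hangs upright over the free half of the tray, and the jar is clear of it on the right. I'll lower it and release.

{"fn": "apply_moves", "kwargs": {
  "steps": [
    [[0, 0.1, 3, 0, 0, 0, -1], [0, 0.1, 6, 0, 0, 0, -1], [0, 0.1, 8, 0, 0, 0, -1], [0, 0.1, 9.5, 0, 0, 0, -1], [0, 0.1, 10.2, 0, 0, 0, -1], [0, 0.1, 10.6, 0, 0, 0, -1], [0, 0.1, 10.6, 0, 0, 0, -1], [0, 0.1, 10.6, 0, 0, 0, -1], [0, 0.1, 10.6, 0, 0, 0, 0.3], [0, 0.1, 10.6, 0, 0, 0, 0.6], [0, 0.1, 10.6, 0, 0, 0, 1], [0, 0.1, 10.6, 0, 0, 0, 1], [0, 0.1, 9, 0, 0, 0, 1], [0, 0.1, 6, 0, 0, 0, 1], [0, 0.1, 2, 0, 0, 0, 1], [0, 0, -4, 0, 0, 0, 1], [0, 0, -10, 0, 0, 0, 1], [0, 0, -14, 0, 0, 0, 1], [0, 0, -14, 0, 0, 0, 1]]
  ]
}}

```text
time_s: 8.6
position: [0.459, 0.3103, 0.3318]
tcp_rot: [[-0.975, -0.221, 0.01], [-0.221, 0.975, 0.004], [-0.01, 0.002, -1.0]]
force: [-0.3, -0.3, 0.2]
opening: 1.0
grasp_force: 0.0
```

Run:
```python
from h import *
cv2.imwrite("pics/s3.png",cv2.resize(bot.capture("top")[150:320,110:390],(800,486),interpolation=cv2.INTER_CUBIC))
togo([.530,-.048,.34],192.8)
togo([.530,-.048,.34],12.8)
```

```text
togo [  0.8292 -36.4814  -1.1194] rot [ -0.1795   0.254  -90.0557] at [0.4577 0.3097 0.3291] t 8.65 open 0.99538095472957 0.0 [-0.7243 -0.9554 -0.1955]
togo [  0.8292 -36.4814  -1.1194] rot [ 0.2539  0.1794 89.9439] at [0.4577 0.3097 0.3291] t 8.65 open 0.99538095472957 0.0 [-0.7243 -0.9554 -0.1955]
```

View pics/s3.png

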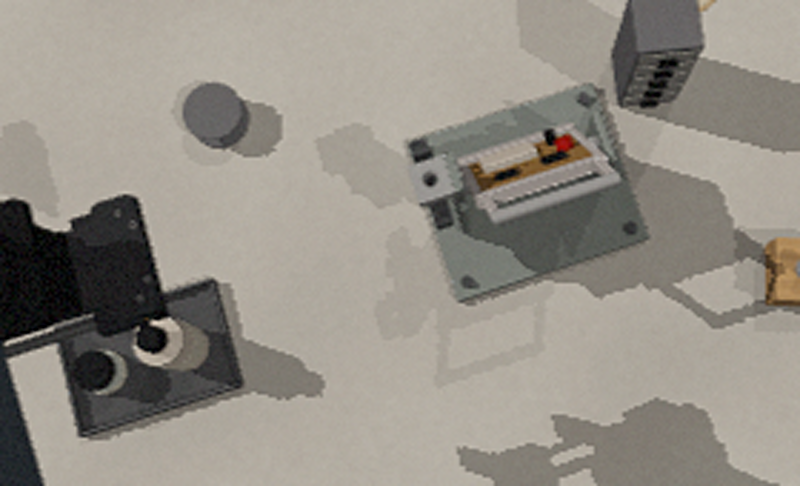

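The bottle now stands upright in the tray beside the jar, and the jig looks undisturbed. Next I'll move above the bar with the tool turned 90°.

{"fn": "apply_moves", "kwargs": {
  "steps": [
    [[0, -3, 0, 0, 0, 9, 0], [0, -7, 0, 0, 0, 18, 0], [0, -11, 0, 0, 0, 27, 0], [0, -15, 0, 0, 0, 36, 0], [0, -19, 0, 0, 0, 45, 0], [0, -23, 0, 0, 0, 54, 0], [0, -27, 0, 0, 0, 63, 0], [0.3, -31, 0, 0, 0, 72, 0], [0.6, -34, 0, 0, 0, 81, 0], [0.8, -36.4, 0, 0, 0, 90, 0], [0.8, -36.4, 0, 0, 0, 90, 0], [0.8, -36.4, 0, 0, 0, 90, 0], [0.8, -36.4, 0, 0, 0, 90, 0], [0.8, -36.4, 0, 0, 0, 90, 0]]
  ]
}}

```text
time_s: 10.4
position: [0.5296, -0.0464, 0.3265]
tcp_rot: [[-0.222, 0.975, -0.0], [0.975, 0.222, 0.0], [0.0, -0.0, -1.0]]
force: [-0.1, 0.0, 0.7]
opening: 0.503
grasp_force: 0.0
```

Run:
```python
from h import *
togo([.5303,-.0465,.2148],12.8)
cm=bot.camera_model("wrist");im=bot.capture("wrist");cv2.imwrite("pics/w3.png",im)
J=np.array([[.975,-.2215],[.2215,.975]])
for y in(-.054,0,.054):
  p=np.array([.5818,-.0346])+J@[-.0528,y];print(proj("wrist",[*p,.2228],cm))
print(proj("wrist",(.5618,.0537,.186),cm))
```

```text
togo [-0.0257  0.0707 11.1741] rot [-0.0066 -0.0122  0.045 ] at [ 0.5296 -0.0464  0.3265] t 10.4 open 0.5034354948674389 0.0 [-0.1214  0.0401  0.6859]
[279.8764 267.2569]
[279.9966 210.0043]
[280.1324 145.3347]
[340.981   97.9713]
```

View pics/w3.png

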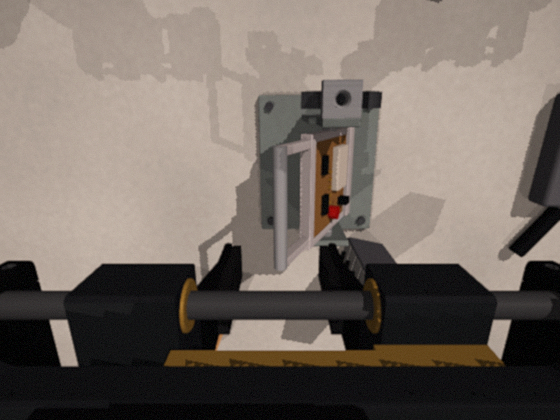

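The bar runs at column ~281 over rows 147–268, as predicted, and the guide hole is at (343,99), about 1 mm off my estimate. Descending to grip the bar.

{"fn": "apply_moves", "kwargs": {
  "steps": [
    [[0, 0.1, 4, 0, 0, 0, 0], [0, 0.1, 7, 0, 0, 0, 0], [0, 0.1, 9.5, 0, 0, 0, 0], [0, 0.1, 10.6, 0, 0, 0, 0], [0, 0.1, 11.1, 0, 0, 0, 0], [0, 0.1, 11.1, 0, 0, 0, 0], [0, 0.1, 11.1, 0, 0, 0, -1], [0, 0.1, 11.1, 0, 0, 0, -1], [0, 0.1, 11.1, 0, 0, 0, -1], [0, 0.1, 11.1, 0, 0, 0, -1], [0, 0.1, 11.1, 0, 0, 0, -1], [0, 0.1, 11.1, 0, 0, 0, -1]]
  ]
}}

```text
time_s: 11.95
position: [0.5302, -0.0472, 0.2157]
tcp_rot: [[-0.221, 0.975, -0.001], [0.975, 0.221, -0.0], [-0.0, -0.001, -1.0]]
force: [-3.3, -1.0, 3.3]
opening: 0.125
grasp_force: 30.0
```

Run:
```python
from h import *
togo([.5303,-.0465,.2148],12.8)
s=bot.read_state()["position"];jx=(s[:2]-[.5818,-.0346])@[.975,.2215];print(jx)
a0=np.arccos(-jx/.12);print(a0)
for a in np.linspace(a0,0,14): print(round(a,2),"dy %.2f dz %.2f"%(12*(np.cos(a0)-np.cos(a)),12*(np.sin(a0)-np.sin(a))))
```

```text
togo [0.0689 0.0214 0.0885] rot [-0.0638  0.0022 -0.0422] at [ 0.5302 -0.0472  0.2157] t 11.95 open 0.1247025559044387 29.999943673610687 [-3.2981 -1.0112  3.3133]
-0.053061849731692874
1.1127662622754828
1.11 dy 0.00 dz 0.00
1.03 dy -0.90 dz 0.49
0.94 dy -1.76 dz 1.06
0.86 dy -2.56 dz 1.70
0.77 dy -3.31 dz 2.41
0.68 dy -3.99 dz 3.17
0.6 dy -4.60 dz 4.00
0.51 dy -5.15 dz 4.87
0.43 dy -5.61 dz 5.78
0.34 dy -6.00 dz 6.73
0.26 dy -6.30 dz 7.72
0.17 dy -6.52 dz 8.72
0.09 dy -6.65 dz 9.74
0.0 dy -6.69 dz 10.76
```

{"fn": "apply_moves", "kwargs": {
  "steps": [
    [[0, -0.9, 0.5, 0, 0, 0, -1], [0, -1.76, 1.06, 0, 0, 0, -1], [0, -2.56, 1.7, 0, 0, 0, -1], [0, -3.31, 2.41, 0, 0, 0, -1], [0, -3.99, 3.17, 0, 0, 0, -1], [0, -4.6, 4.0, 0, 0, 0, -1], [0, -5.15, 4.87, 0, 0, 0, -1], [0, -5.61, 5.78, 0, 0, 0, -1], [0, -6.0, 6.73, 0, 0, 0, -1], [0, -6.3, 7.72, 0, 0, 0, -1], [0, -6.52, 8.72, 0, 0, 0, -1], [0, -6.65, 9.74, 0, 0, 0, -1], [0, -6.69, 10.76, 0, 0, 0, -1], [0, -6.69, 10.76, 0, 0, 0, -1], [0, -6.69, 10.76, 0, 0, 0, -1], [0, -6.69, 10.76, 0, 0, 0, -1]]
  ]
}}

```text
time_s: 13.95
position: [0.4664, -0.0621, 0.1073]
tcp_rot: [[-0.22, 0.975, 0.002], [0.975, 0.22, -0.0], [-0.001, 0.002, -1.0]]
force: [6.4, 2.9, -1.2]
opening: 0.128
grasp_force: 30.0
```

{"fn": "apply_moves", "kwargs": {
  "steps": [
    [[0, 0, 0, 0, 0, 0, -0.1], [0, 0, 0, 0, 0, 0, -0.1], [0, 0, 0, 0, 0, 0, -0.1], [0, 0, -2, 0, 0, 0, -0.1], [0, 0, -5, 0, 0, 0, -0.1], [0, 0, -9, 0, 0, 0, -0.1], [-4, -0.5, -11, 0, 0, 5, 0], [-8, -1, -11, 0, 0, 12, 0], [-12, -2, -11, 0, 0, 20.8, 0], [-16, -3, -11, 0, 0, 20.8, 0], [-20, -4, -11, 0, 0, 20.8, 0], [-22.4, -4.4, -11, 0, 0, 20.8, 0], [-22.4, -4.4, -11, 0, 0, 20.8, 0], [-22.4, -4.4, -11, 0, 0, 20.8, 0], [-22.4, -4.4, -11, 0, 0, 20.8, 0]]
  ]
}}

```text
time_s: 15.82
position: [0.4718, -0.2884, 0.2179]
tcp_rot: [[0.139, 0.99, -0.001], [0.99, -0.139, 0.001], [0.001, -0.001, -1.0]]
force: [-0.2, -0.1, 0.4]
opening: 0.502
grasp_force: 0.0
```

Run:
```python
from h import *
togo([.4723,-.2908,.0645],-8)
cm=bot.camera_model("wrist");im=bot.capture("wrist")
s=bot.capture("scene")
cv2.imwrite("pics/w4.png",np.hstack([cv2.resize(im[:,130:430],(420,588)),np.vstack([cv2.resize(s[140:280,210:350],(294,294)),cv2.resize(bot.capture("top")[150:290,250:390],(294,294))])]))
J=np.array([[.975,-.2215],[.2215,.975]])
print("knobtop",proj("wrist",(.4723,-.2908,.08),cm),"collar",proj("wrist",(.4723,-.2908,.052),cm))
for n,o in(("scene",(210,140)),("top",(250,150))):
  for y in(-.054,.054):
    p=np.array([.5818,-.0346])+J@[-.12,y];print(n,(proj(n,[*p,.115])-o)*2.1)
```

```text
togo [-0.246   0.1018 15.3353] rot [-0.0564 -0.0544  0.0275] at [ 0.4718 -0.2884  0.2179] t 15.82 open 0.5017694890939837 0.0 [-0.1749 -0.1365  0.381 ]
knobtop [280.2024 201.4756] collar [280.1934 193.766 ]
scene [62.744  65.5751]
scene [154.5862  57.5095]
top [168.2695 199.6924]
top [ 83.4705 227.3636]
```

View pics/w4.png

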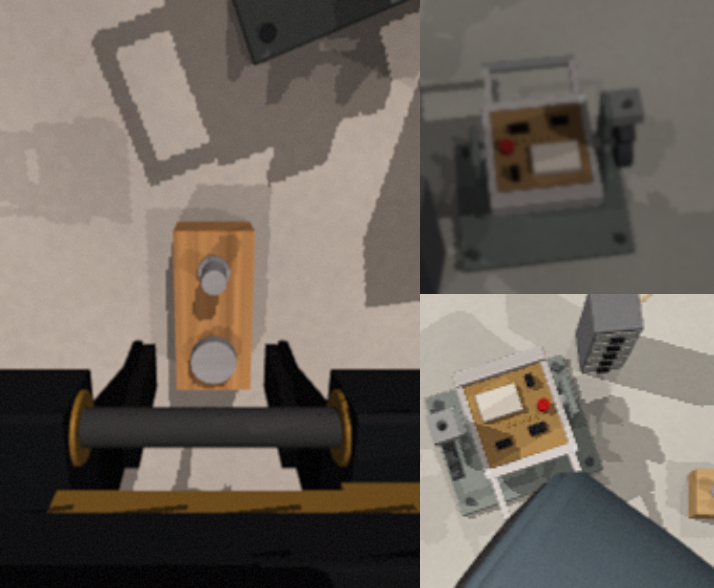

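The knob top is at wrist pixel (283,201), about 2 mm to the tool's +y of my estimate. In the scene inset the bar ends are at (65,66) and (155,58), which match the prediction for level. Descending on the pin.

{"fn": "apply_moves", "kwargs": {
  "steps": [
    [[-0.25, 0.25, 5, 0, 0, 0, 0], [-0.25, 0.25, 9, 0, 0, 0, 0], [-0.25, 0.25, 12, 0, 0, 0, 0], [-0.25, 0.25, 14, 0, 0, 0, 0], [-0.25, 0.25, 15, 0, 0, 0, 0], [-0.25, 0.25, 15.2, 0, 0, 0, 0], [-0.25, 0.25, 15.2, 0, 0, 0, 0], [-0.25, 0.25, 15.2, 0, 0, 0, 0], [-0.25, 0.25, 15.2, 0, 0, 0, -0.3], [-0.25, 0.25, 15.2, 0, 0, 0, -1], [-0.25, 0.25, 15.2, 0, 0, 0, -1], [-0.25, 0.25, 15.2, 0, 0, 0, -1], [-0.25, 0.25, 15.2, 0, 0, 0, -1], [-0.25, 0.25, 15.2, 0, 0, 0, -1]]
  ]
}}

```text
time_s: 17.73
position: [0.4741, -0.2929, 0.066]
tcp_rot: [[0.14, 0.99, 0.0], [0.99, -0.14, -0.0], [-0.0, 0.0, -1.0]]
force: [-0.7, -0.1, 2.5]
opening: 0.199
grasp_force: 30.0
```

{"fn": "apply_moves", "kwargs": {
  "steps": [
    [[0, 0, -1, 0, 0, 0, -1], [0, 0, -3, 0, 0, 0, -1], [0, 0, -6, 0, 0, 0, -1], [0, 0, -10, 0, 0, 0, -1], [0, 0, -14, 0, 0, 0, -1], [0, 0, -18, 0, 0, 0, -1], [2, 0.2, -19.5, 0, 0, 0, -1], [6, 0.6, -19.5, 0, 0, 0, -1], [10, 1.3, -19.5, 0, 0, 0, -1], [14, 2, -19.5, 0, 0, 0, -1], [18, 2.7, -19.5, 0, 0, 0, -1], [22, 3.4, -19.5, 0, 0, 0, -1], [26, 3.9, -19.5, 0, 0, 0, -1], [28.5, 3.9, -19.5, 0, 0, 0, -1], [29.5, 3.9, -19.5, 0, 0, 0, -1], [29.5, 3.9, -19.5, 0, 0, 0, -1], [29.5, 3.9, -19.5, 0, 0, 0, -1], [29.5, 3.9, -19.5, 0, 0, 0, -1]]
  ]
}}

```text
time_s: 19.98
position: [0.5539, -0.0072, 0.2609]
tcp_rot: [[0.142, 0.99, -0.0], [0.99, -0.142, -0.0], [-0.0, -0.0, -1.0]]
force: [-0.3, -0.5, -1.0]
opening: 0.196
grasp_force: 30.0
```

Run:
```python
from h import *
togo([.5622,.0537,.261],-8)
cm=bot.camera_model("wrist");im=bot.capture("wrist")
cv2.imwrite("pics/w5.png",cv2.resize(im[100:400,180:380],(400,600),interpolation=cv2.INTER_CUBIC))
s=bot.read_state();R=s["tcp_rot"];p=s["position"]
f=lambda X:(proj("wrist",X,cm)-[180,100])*2
print("guide",f((.5622,.0537,.186)))
for d in(0,.002): print("tip",f(p+R@[d,0,.056]),"knobtop",f(p+R@[d,0,-.014]),"collar bottom",f(p+R@[d,0,.018]))
```

```text
togo [ 6.1469 -0.0461 -0.0122] rot [-0.0086  0.0112 -0.1444] at [ 0.5539 -0.0072  0.2609] t 19.98 open 0.19649956254093673 30.00028298702091 [-0.2539 -0.5119 -1.0392]
guide [196.6634  79.0951]
tip [197.9588 262.7031] knobtop [197.2684 369.7867] collar bottom [197.6454 311.3099]
tip [197.9599 257.3846] knobtop [197.2673 362.5969] collar bottom [197.6457 305.1115]
```

View pics/w5.png

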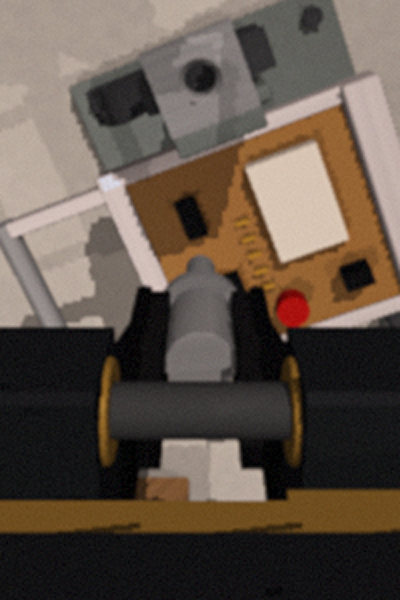

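The hole is at crop (201,75), and the pin nose at about (201,262) is in line with it. The move is about 6.2 cm along tool x. I'll insert gently and watch the force.

{"fn": "apply_moves", "kwargs": {
  "steps": [
    [[2, 0, 0, 0, 0, 0, -1], [4, 0, 0, 0, 0, 0, -1], [5.5, 0, 0, 0, 0, 0, -1], [6.22, 0, 0, 0, 0, 0, -1], [6.22, 0, 0, 0, 0, 0, -1], [6.22, 0, 0, 0, 0, 0, -1], [6.22, 0, 0.8, 0, 0, 0, -1], [6.22, 0, 1.5, 0, 0, 0, -1], [6.22, 0, 1.9, 0, 0, 0, -1], [6.22, 0, 2.2, 0, 0, 0, -1], [6.22, 0, 2.5, 0, 0, 0, -1], [6.22, 0, 2.8, 0, 0, 0, -1], [6.22, 0, 2.8, 0, 0, 0, -1]]
  ]
}}

```text
time_s: 21.65
position: [0.5628, 0.0544, 0.2327]
tcp_rot: [[0.14, 0.99, -0.0], [0.99, -0.14, -0.002], [-0.002, 0.0, -1.0]]
force: [-0.4, -3.9, -2.1]
opening: 0.196
grasp_force: 30.0
```

Run:
```python
from h import *
togo([.5627,.0545,.204],-8)
a=bot.capture("scene")[140:240,270:370];b=bot.capture("top")[170:270,210:310]
cv2.imwrite("pics/s6.png",np.hstack([cv2.resize(i,(400,400),interpolation=cv2.INTER_CUBIC) for i in(a,b)]))
print(bot.read_state()["moment"])
```

```text
togo [ 0.0118 -0.0067  2.8708] rot [ 0.0057  0.1046 -0.0451] at [0.5628 0.0544 0.2327] t 21.65 open 0.19565951179510754 29.999956064857543 [-0.3994 -3.9087 -2.0732]
[-1.1099  0.0478  0.0197]
```

View pics/s6.png

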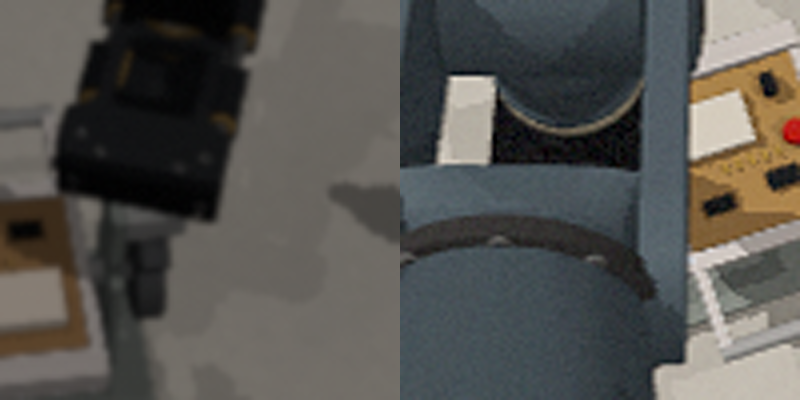

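The view is blocked by the arm, but the tip is 9 mm below the guide's face with little vertical force, so it is in the hole. There is a slight side load toward −y. I'll shift 1 mm that way and continue down.

{"fn": "apply_moves", "kwargs": {
  "steps": [
    [[-0.1, 0, 0, 0, 0, 0, -1], [-0.1, 0, 0.3, 0, 0, 0, -1], [-0.1, 0, 0.6, 0, 0, 0, -1], [-0.1, 0, 0.9, 0, 0, 0, -1], [-0.1, 0, 1.2, 0, 0, 0, -1], [-0.1, 0, 1.2, 0, 0, 0, -1]]
  ]
}}

```text
time_s: 22.5
position: [0.5626, 0.054, 0.2206]
tcp_rot: [[0.14, 0.99, -0.0], [0.99, -0.14, -0.001], [-0.001, -0.0, -1.0]]
force: [-0.5, -5.5, -0.7]
opening: 0.199
grasp_force: 30.0
```

{"fn": "apply_moves", "kwargs": {
  "steps": [
    [[-0.1, 0, 0, 0, 0, 0, -1], [-0.1, 0, 0, 0, 0, 0, -1], [-0.1, 0, 0, 0, 0, 0, -1]]
  ]
}}

```text
time_s: 22.88
position: [0.5625, 0.0536, 0.2206]
tcp_rot: [[0.14, 0.99, -0.0], [0.99, -0.14, 0.0], [0.0, -0.0, -1.0]]
force: [0.4, -3.9, -2.5]
opening: 0.195
grasp_force: 30.0
```

Force is falling; continue.

{"fn": "apply_moves", "kwargs": {
  "steps": [
    [[-0.15, 0, 0.3, 0, 0, 0, -1], [-0.15, 0, 0.6, 0, 0, 0, -1], [-0.15, 0, 0.9, 0, 0, 0, -1], [-0.15, 0, 1.2, 0, 0, 0, -1], [-0.15, 0, 1.4, 0, 0, 0, -1], [-0.15, 0, 1.4, 0, 0, 0, -1]]
  ]
}}

```text
time_s: 23.62
position: [0.5622, 0.0519, 0.2067]
tcp_rot: [[0.14, 0.99, -0.0], [0.99, -0.14, 0.0], [0.0, -0.0, -1.0]]
force: [-0.4, 0.1, -0.7]
opening: 0.195
grasp_force: 30.0
```

{"fn": "apply_moves", "kwargs": {
  "steps": [
    [[0, 0, 0.15, 0, 0, 0, -1], [0, 0, 0.25, 0, 0, 0, -1], [0, 0, 0.32, 0, 0, 0, -1], [0, 0, 0.32, 0, 0, 0, -1]]
  ]
}}

```text
time_s: 24.12
position: [0.5623, 0.0518, 0.204]
tcp_rot: [[0.14, 0.99, 0.0], [0.99, -0.14, -0.0], [-0.0, 0.0, -1.0]]
force: [-0.3, 0.3, 1.0]
opening: 0.202
grasp_force: 30.0
```

Nearly home: TCP at 0.204 m, with slight upward contact force. Opening the jaw and retreating up and back.

{"fn": "apply_moves", "kwargs": {
  "steps": [
    [[0, 0, 0, 0, 0, 0, -0.4], [0, 0, 0, 0, 0, 0, 0], [0, 0, 0, 0, 0, 0, 0], [0, 0, 0, 0, 0, 0, 0], [0, 0, -2, 0, 0, 0, 0], [0, 0, -5, 0, 0, 0, 0], [0, 0, -9, 0, 0, 0, 0], [0, -3, -11, 0, 0, 0, 0], [-3, -7, -12, 0, 0, 0, 0], [-7, -12, -12, 0, 0, 0, 0], [-12, -14, -12, 0, 0, 0, 0], [-17, -15, -12, 0, 0, 0, 0], [-22, -15, -12, 0, 0, 0, 0], [-26, -15, -12, 0, 0, 0, 0], [-26, -15, -12, 0, 0, 0, 0], [-26, -15, -12, 0, 0, 0, 0]]
  ]
}}

```text
time_s: 26.12
position: [0.377, -0.1839, 0.3236]
tcp_rot: [[0.141, 0.99, -0.0], [0.99, -0.141, 0.001], [0.001, -0.001, -1.0]]
force: [-0.3, 0.4, -0.6]
opening: 0.499
grasp_force: 0.0
```

Run:
```python
from h import *
togo([.5,.0,.204])
a=bot.capture("scene");b=bot.capture("top")
cv2.imwrite("pics/s7.png",np.vstack([np.hstack([cv2.resize(i,(400,300),interpolation=cv2.INTER_CUBIC) for i in(a[150:255,250:390],b[185:290,220:360])]),np.hstack([cv2.resize(i,(400,300)) for i in(a[160:265,360:500],b[220:325,110:250])])]))
g=np.array([.5622,.0525])
print("knobtop home",(proj("scene",[*g,.218])-[250,150])*400/140,(proj("top",[*g,.218])-[220,185])*400/140)
print("guide front top corner ref",(proj("scene",[*g,.186])-[250,150])*400/140,(proj("top",[*g,.186])-[220,185])*400/140)
```

```text
togo [19.9263  9.5949 11.972 ] rot [-0.0347 -0.0604 -0.    ] at [ 0.377  -0.1839  0.3236] t 26.12 open 0.49910156287940677 0.0 [-0.3107  0.3868 -0.5883]
knobtop home [167.9228  83.6697] [113.7925  69.0336]
guide front top corner ref [164.6556 109.5426] [116.0116  77.5831]
```

View pics/s7.png

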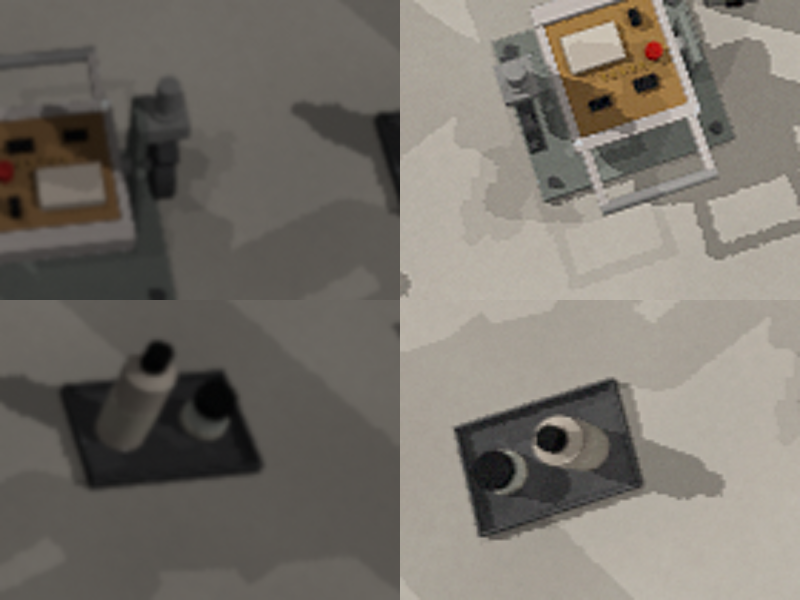

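The knob top is at (170,82) in the scene inset and (115,68) in the top inset, against a predicted home position of (168,84) and (114,69), so the collar is seated. The frame is level and the bottle is upright in the tray.

```bash
python3 -c "
from rig import bot
print(bot.hand_in())"
```

```text
the job is handed in; nothing more can be done
None
```

The job is handed in at about 26 s: the bottle stands in the tray, the frame is level, and the lock pin is seated in the guide with the gripper clear; the final pictures and pose readings agree, but no verdict was returned.

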